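# Shake the oiled blocks out over the drying tray

## Robot

A 6-joint arm with a two-finger parallel gripper is mounted at the origin on the work surface. World frame = base frame: x ahead of the robot, y to its left, z up, the work surface at z = 0. Lengths are in m, angles in rad, forces in N, time in s.
With the tool pointing down it reaches from about 0.35 to 0.975 m from the base axis. Payload 4.9 kg.
Tool frame: the origin (TCP) lies midway between the tips of the shut fingers; the grasp point (between the pads) lies 19 mm behind it; z points along the fingers, y is the line along which they close (so a half turn about z gives the same grasp; the last joint's range is limited). The gripper opens to 85 mm and grips with 20 to 120 N. Pads are 22 mm wide; open, the fingers measure 114 mm over their backs; the gripper's body (76 mm by 85 mm) begins 54 mm behind the grasp point. The pads swing forward as they close: fully open they stand 13 mm farther back than shut.
Start: joints at [-0.119, 0.053, 1.613, -0, 1.476, -0.119], TCP at [0.625, 0, 0.231] pointing down, gripper open.
Joint ranges: [-3.01, 3.01], [-1.01, 2.22], [0.06, 2.58], [-1.02, 4.17], [0.09, 2.62], [-3.14, 3.14]. Speed limits (rad/s): [2.57, 2.57, 3.14, 3.14, 3.14, 3.14].

## Interface

Orientations are given as a rotation vector (axis times angle).
In Python, from station import ctrl, optics, job gives the robot as it stands.
- The arm moves only by the shell command python3 -m jog 'ROWS' [OPENING] [FORCE]. ROWS is JSON, a list of rows, each a list of 2 entries, a list of its own where there are three numbers: the shift along the tool's x, y, z in m, then the turn, a rotation vector about the tool's x, y, z in rad. A call has 1 to 5 rows; each row is the pose to reach, as a shift and turn from the pose commanded when the call began, along the tool's axes at that moment; what a row does not reach only later rows make up. A row lasts 1/10 s, in which the tool goes at most 50 mm and 8.59 degrees, less where a joint would pass 70% of its speed; a pose out of reach is approached as far as the arm can. A call with a gripper value outside its range is refused whole. OPENING is the opening, from 0 (shut) to 1 (fully open), set as the call begins (- or left out, the last holds). The fingers move at their own pace and stop on an object; FORCE is the grip in N (left out, the last holds). Time passes only in rows, so rows that repeat a pose let the fingers close. It gives the time, the measured TCP pose, the force, the opening and the grip force at its end, in the units of the state.
- ctrl.get_obs(): the state, without advancing time (a new reading comes with each control period).
- optics.get_image(name): name is "scene" or "side" or "wrist"; returns a dict with "image" (384x512x3 uint8, blue, green, red), "fx", "fy", "cx", "cy" (pixels), "D" ([k1, k2, p1, p2, k3] as OpenCV has them; the pictures are not rectified), "rvec" (rotation vector, rad) and "tvec" (3), from world to camera coordinates, as OpenCV has them; the wrist camera has in their place "mount" (4x4, takes a point from camera to tool coordinates, whose origin is the TCP and whose axes are the flange's). Camera axes: x right, y down, z forward; pixel columns grow to the right and rows downward; lengths in m; the calibration is good to about 2 mm. A picture is of the moment at which its call begins: read the wrist's pose just before it. There is no depth.
- job.finish_job(): hands the job in; it is judged then, once.
The state is a dict: "t": time; "q": joint angles; "dq": joint speeds; "effort": joint torques, N m; "tool_pos": TCP position; "tool_rot": TCP orientation; "contact_force": force on the tool from outside, world axes, zero at the start; "wrist_torque": the same for the moment, N m; "opening": finger opening in m; "grip_force": force on a finger pad.
Only numpy, scipy, OpenCV 4.12 (cv2) and the standard library are available. Lean on these libraries where they do the work, as an engineer would, in place of code of your own. Each camera call takes 0.05 s, during which the arm holds its last target. There are 200 camera calls.

## Task

The eight oiled wooden blocks in the scoop-shaped shaker have to dry: hold the shaker by its handle and shake them out over the three-bay wooden drying tray so that they are spread evenly, with all eight on the tray's floor, at least two in each bay and none lying on top of another. Don't touch the blocks with the fingers. Then stand the empty shaker upright in the middle of the cork pad and let go of it; leave the other things on the bench where they are.

Things in the scene. Friction and masses are not known exactly. Their poses are not given: they have to be found in the camera images.
- shaker_grip (a point): Where to hold the shaker: centre of its flat black handle bar (92 mm long, 20 wide, 24 high), which runs lengthwise over the scoop from a post at the back. The point is on the shaker's centre line, 108 mm above its underside and 64 mm behind its open front edge; the bar reaches 24 mm to the front of it, 60 mm back to the post. Axes as the shaker's: grasp across y.
- shaker: Aluminium scoop with flat floor, open at the top and front, 128 mm long, 70 wide (64 inside), walls 43 high, floor 3 thick; 0.2 to 0.3 kg, blocks 0.1 kg more. Origin: centre of its underside. x points from the open front to the back wall, y across, z up. It starts standing on the bench.
- shaker_lip (a point): Middle of the shaker's open front edge, on top of its floor: 64 mm from the shaker's origin on its -x side, 3 mm up. There is no sill: blocks slide out over this edge, by themselves at some 25 to 37 degrees of tilt (hidden friction); at less they need shaking along the floor. Shaken out gently 50 mm above the tray, they land some 25 mm ahead of the edge.
- tray: The drying tray, fixed to the bench: a wooden frame 406 mm long (its y) and 150 mm wide (its x), 28 mm high, with two crossbars 12 mm wide and 22 mm high that part it into three equal bays. Origin: centre of its underside.
- bay_left (a point): The bay at the +y end of the tray: point at the centre of its floor, 6 mm above the bench. Each bay is 122 mm (x) by 118 mm (y) inside. Axes as the tray's.
- bay_mid (a point): The middle bay of the tray: point at the centre of its floor, 6 mm above the bench. Each bay is 122 mm (x) by 118 mm (y) inside. Axes as the tray's.
- bay_right (a point): The bay at the -y end of the tray: point at the centre of its floor, 6 mm above the bench. Each bay is 122 mm (x) by 118 mm (y) inside. Axes as the tray's.
- pad: Flat cork pad fixed to the bench, 190 mm (its x) by 140 mm (its y), 4 mm thick: the shaker's parking place. Origin: centre of its underside, on the bench.
- block0: Wooden block 26 x 26 x 22 mm, 12 g. Origin: its centre. All eight blocks are alike and start on the shaker's floor in a single layer, two abreast and four deep.
- block1: Wooden block 26 x 26 x 22 mm, 12 g. Origin: its centre. All eight blocks are alike and start on the shaker's floor in a single layer, two abreast and four deep.
- block2: Wooden block 26 x 26 x 22 mm, 12 g. Origin: its centre. All eight blocks are alike and start on the shaker's floor in a single layer, two abreast and four deep.
- block3: Wooden block 26 x 26 x 22 mm, 12 g. Origin: its centre. All eight blocks are alike and start on the shaker's floor in a single layer, two abreast and four deep.
- block4: Wooden block 26 x 26 x 22 mm, 12 g. Origin: its centre. All eight blocks are alike and start on the shaker's floor in a single layer, two abreast and four deep.
- block5: Wooden block 26 x 26 x 22 mm, 12 g. Origin: its centre. All eight blocks are alike and start on the shaker's floor in a single layer, two abreast and four deep.
- block6: Wooden block 26 x 26 x 22 mm, 12 g. Origin: its centre. All eight blocks are alike and start on the shaker's floor in a single layer, two abreast and four deep.
- block7: Wooden block 26 x 26 x 22 mm, 12 g. Origin: its centre. All eight blocks are alike and start on the shaker's floor in a single layer, two abreast and four deep.
- glue: Bystander, to be left alone: white round glue bottle, 64 mm across, 190 mm tall, standing. Origin: centre of its underside.
- varnish: Bystander, to be left alone: round tin, 84 mm across, 120 mm tall, standing. Origin: centre of its underside.
- tape: Bystander, to be left alone: black tape measure standing on edge, 80 x 34 x 70 mm. Origin: centre of its underside.
- sander: Bystander, to be left alone: cork sanding block with a wooden grip, 120 x 60 x 50 mm. Origin: centre of its underside.
- hammer: Bystander, to be left alone: hammer lying flat, 260 mm long, 26 mm high. Origin: its middle, on the bench; x runs from handle to head.

How it is judged:
By the outcome, as a careful person would: the job done as asked, in the order asked, and still so for the second after the job is handed in, with the robot touching nothing.
It also fails if it takes over 72 s, if anything falls off the work surface, if the arm or the gripper's body presses on something with over 40 N, if the wrist force passes 120 N, or if a joint passes its speed limit or range.

## Working session

There is one attempt and no reset: what is moved stays moved. The work goes in short steps, Python scripts to look and compute and a shell command to move; the robot and the scene stay as the last step left them, time stands still between calls to the robot, and variables do not carry over. Pictures are saved under pics/ and viewed, at most 10 in all, crops included, and the job is handed in when it is done.

```bash
mkdir -p pics; ls; cat > h.py <<'E'
import numpy as np, cv2
from scipy.spatial.transform import Rotation as R
from station import ctrl, optics, job
def cam(name):
    o=ctrl.get_obs(); d=optics.get_image(name)
    K=np.array([[d['fx'],0,d['cx']],[0,d['fy'],d['cy']],[0,0,1.]]); D=np.array(d['D'],float)
    if 'mount' in d:
        T=np.eye(4);T[:3,:3]=R.from_rotvec(o['tool_rot']).as_matrix();T[:3,3]=o['tool_pos']
        W=T@np.array(d['mount']); Rc=W[:3,:3].T; t=-Rc@W[:3,3]
    else: Rc=cv2.Rodrigues(np.array(d['rvec'],float))[0]; t=np.array(d['tvec'],float).ravel()
    return d['image'],K,D,Rc,t
def ray(c,px,z):
    _,K,D,Rc,t=c
    n=cv2.undistortPoints(np.array(px,float).reshape(-1,1,2),K,D).reshape(-1,2)
    v=np.c_[n,np.ones(len(n))]@Rc; C=-Rc.T@t
    return C+v*((z-C[2])/v[:,2])[:,None]
def proj(c,P):
    _,K,D,Rc,t=c
    return cv2.projectPoints(np.array(P,float).reshape(-1,3),cv2.Rodrigues(Rc)[0],t,K,D)[0].reshape(-1,2)
E
python3 - <<'E'
from h import *
import pickle
a=cam('scene');b=cam('side');w=cam('wrist')
pickle.dump((a,b,w),open('c0.pkl','wb'))
cv2.imwrite('pics/a.png',np.hstack([a[0],b[0]])[:, :]) 
cv2.imwrite('pics/scene.png',cv2.resize(a[0],(800,600)));cv2.imwrite('pics/side.png',cv2.resize(b[0],(800,600)))
for c in(a,b,w):print(-c[3].T@c[4], c[3][2])
o=ctrl.get_obs();print(o)
E
```

```text
pics
[1.26573152 0.35097168 0.72531977] [-0.68942523 -0.33551085 -0.64196988]
[ 0.03816191 -0.66079659  0.93616947] [ 0.45490134  0.56340995 -0.68966224]
[0.62494414 0.07108293 0.37263966] [-8.25466522e-04 -2.74472683e-01 -9.61594543e-01]
{'t': 0.15, 'q': array([-1.18982288e-01,  5.32491281e-02,  1.61398811e+00, -4.46753442e-06,
        1.47600503e+00, -1.19001282e-01]), 'dq': array([-0.00049524, -0.00075941, -0.00126119,  0.00090538, -0.00063958,
       -0.00131508]), 'effort': array([ 5.10442842e-04, -3.94241810e+01, -3.70721948e+01, -1.15854355e-04,
        4.61802789e-03,  5.00508997e-05]), 'tool_pos': array([6.24507938e-01, 6.90587126e-05, 2.30312525e-01]), 'tool_rot': array([-2.22050467e+00, -2.22054779e+00,  1.60662636e-03]), 'contact_force': array([-0.07737009,  0.23969165,  0.18999351]), 'wrist_torque': array([-0.04608883, -0.05809701,  0.03376101]), 'grip_force': 0.0, 'opening': 0.08542736400868459}
```

View pics/scene.png

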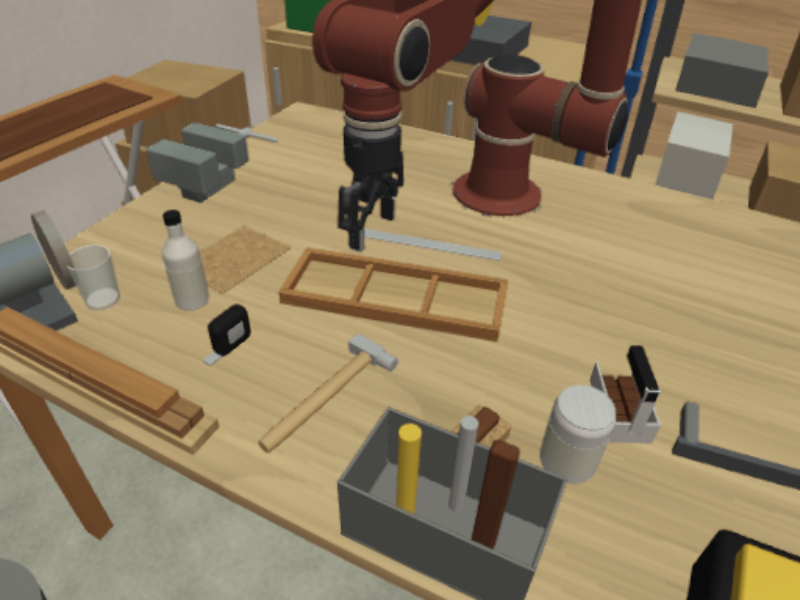

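View pics/side.png

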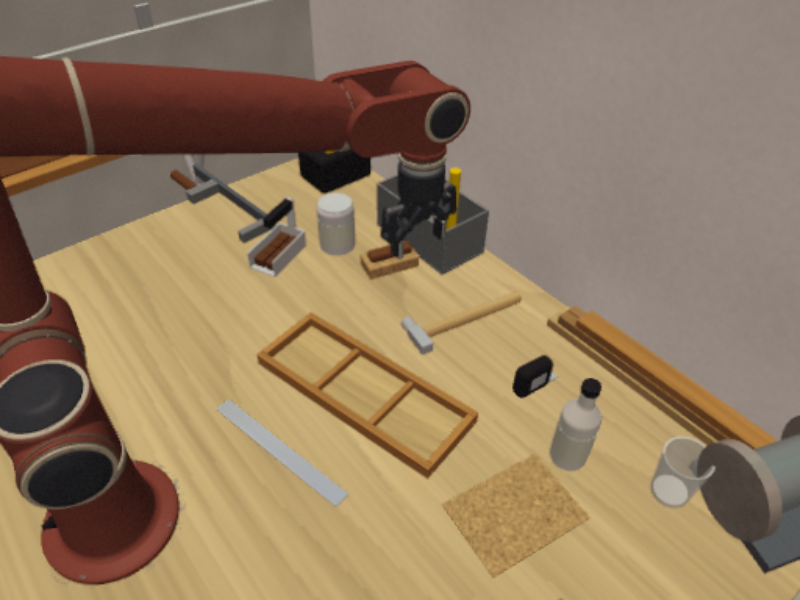

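The scene view shows the tray in the centre, the pad behind the glue at (240,258), and the shaker at (625,400) right of the varnish. The side view shows the tray corners at (312,317), (476,415), (428,470) and (260,357), the pad at (515,515), and the shaker at (277,245) with its open front towards the robot. I'll zoom in on the shaker next.

```bash
python3 - <<'E'
from h import *
import pickle
a,b,w=pickle.load(open('c0.pkl','rb'))
s=512/800
f=lambda l:np.array(l)*s
def rep(n,c,l,z):
    p=ray(c,f(l),z);print(n,p[:,:2].round(3).tolist(),'mean',p[:,:2].mean(0).round(4)); 
    print('  sides',np.linalg.norm(p-np.roll(p,-1,0),axis=1).round(3), np.degrees(np.arctan2(*(np.roll(p,-1,0)-p)[:,1::-1].T)).round(1))
rep('tray side',b,[(312,316),(477,415),(429,464),(259,355)],.028)
rep('tray scene',a,[(303,250),(507,283),(499,331),(281,292)],.028)
rep('pad side',b,[(533,457),(588,515),(497,574),(443,513)],.004)
rep('shaker hand',b,[(291,203),(266,222)],.12)
rep('shaker hand',a,[(636,348),(650,395)],.12)
A=cv2.resize(a[0][215:290,370:430],None,fx=6.5,fy=6.5,interpolation=cv2.INTER_CUBIC)
B=cv2.resize(b[0][120:180,150:210],None,fx=6.5,fy=6.5,interpolation=cv2.INTER_CUBIC)
H=max(len(A),len(B));P=lambda I:np.vstack([I,np.zeros((H-len(I),I.shape[1],3),np.uint8)])
cv2.imwrite('pics/crop.png',np.hstack([P(A),P(B)]));print(A.shape)
E
```

```text
tray side [[0.493, 0.163], [0.583, -0.221], [0.452, -0.244], [0.355, 0.136]] mean [ 0.4707 -0.0416]
  sides [0.395 0.133 0.393 0.14 ] [ -76.9 -169.9  104.3   10.9]
tray scene [[0.458, -0.25], [0.366, 0.146], [0.5, 0.177], [0.589, -0.211]] mean [ 0.4781 -0.0344]
  sides [0.407 0.138 0.399 0.136] [ 103.1   13.1  -77.2 -163.5]
pad side [[0.61, -0.333], [0.598, -0.463], [0.418, -0.44], [0.421, -0.316]] mean [ 0.5119 -0.3881]
  sides [0.13  0.182 0.125 0.19 ] [-95.1 172.8  88.3  -5.3]
shaker hand [[0.607, 0.409], [0.527, 0.381]] mean [0.5673 0.3949]
  sides [0.084 0.084] [-160.9   19.1]
shaker hand [[0.541, 0.393], [0.626, 0.427]] mean [0.5833 0.4099]
  sides [0.092 0.092] [  21.8 -158.2]
(488, 390, 3)
```

View pics/crop.png

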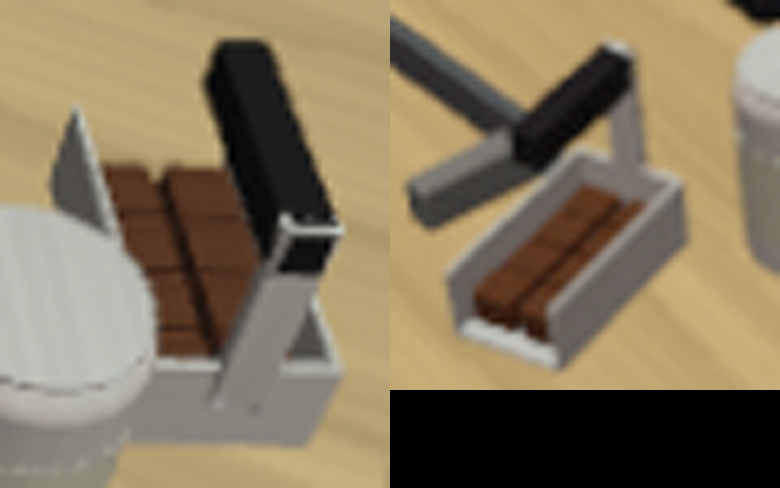

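The crops show the shaker's corners clearly: near front bottom at (562,368), back near top at (688,182), and the bar's top edge in both views. I'll fit the poses jointly and overlay them.

```bash
cat > fit.py <<'E'
from h import *
import pickle
from scipy.optimize import least_squares
a,b,w=pickle.load(open('c0.pkl','rb'))
def P(m,p):
    c,s=np.cos(p[2]),np.sin(p[2]);m=np.array(m,float)
    return np.c_[p[0]+c*m[:,0]-s*m[:,1],p[1]+s*m[:,0]+c*m[:,1],m[:,2]]
def fit(obs,p0):
    f=lambda p:np.concatenate([(proj(c,P(m,p))-u).ravel() for c,m,u in obs])
    r=least_squares(f,p0,loss='soft_l1');print(r.x.round(4),np.degrees(r.x[2]).round(1));print(r.fun.reshape(-1,2).round(1).tolist());return r.x
def overlay(c,m,p,edges):
    I=cv2.resize(c[0],None,fx=2,fy=2); q=(proj(c,P(m,p))*2)
    for i,j in edges: cv2.line(I,tuple(int(v) for v in q[i]),tuple(int(v) for v in q[j]),(0,255,0),1)
    c[0][:]=cv2.resize(I,(512,384),interpolation=cv2.INTER_AREA)
s=.64
trayM=[(.075,.203,.028),(.075,-.203,.028),(-.075,-.203,.028),(-.075,.203,.028)]
padM=[(.095,.07,.004),(.095,-.07,.004),(-.095,-.07,.004),(-.095,.07,.004)]
E
python3 - <<'E'
from fit import *
A=lambda l:np.array(l)/6.5+[370,215]
B=lambda l:(np.array(l)-[390,0])/6.5+[150,120]
t=fit([(b,trayM,np.array([(312,316),(477,415),(429,464),(259,355)])*s),(a,trayM,np.array([(499,331),(281,292),(303,250),(507,283)])[[1,0,3,2]][[1,0,3,2]]*s)],[.475,-.04,.23])
pd=fit([(b,padM,np.array([(533,457),(588,515),(497,574),(443,513)])*s)],[.51,-.39,0])
f=.064;y=.035
sh=fit([(b,[(-f,-y,0),(-f,-y,.043),(-f,y,0),(-f,y,.043),(f,-y,.043),(f,-y,0),(f,y,.043)],B([(562,368),(552,312),(458,330),(448,275),(688,182),(688,240),(575,148)])),
 (a,[(f,y,.043),(f,y,0),(-f,-y,.043),(-.024,-.01,.12),(-.024,.01,.12)],A([(340,368),(305,443),(77,110),(220,42),(268,42)]))],[.57,.4,.35])
pickle.dump((t,pd,sh),open('p.pkl','wb'))
sq=[(0,1),(1,2),(2,3),(3,0)]
bayM=trayM+[(x,yy,.022) for yy in(.059,.071,-.059,-.071) for x in(.061,-.061)]
for c in(a,b,w):
    overlay(c,bayM,t,sq+[(4,5),(6,7),(8,9),(10,11)]);overlay(c,padM,pd,sq)
I=np.vstack([np.hstack([cv2.resize(w[0],(400,300)),cv2.resize(w[0][:150,:200],(400,300))]),np.hstack([a[0][140:228,170:330].repeat(2,0).repeat(2,1)[:300],np.zeros((176,80,3),np.uint8),b[0][190:366:1,160:320].repeat(1,0),b[0][190:366,250:410],np.zeros((176,80,3),np.uint8)])[:, :800]])
cv2.imwrite('pics/ov.png',I)
E
```

```text
[ 0.4737 -0.0375  0.2279] 13.1
[[-0.3, -3.6], [1.9, -2.6], [0.3, 3.2], [-1.3, -1.3], [-0.2, 0.2], [-2.9, 0.0], [1.4, -2.0], [0.3, -2.3]]
[ 0.5127 -0.3875 -0.099 ] -5.7
[[-0.7, -2.3], [1.6, 0.6], [0.3, 4.2], [-0.8, -2.9]]
[0.5556 0.4018 0.4344] 24.9
[[-0.1, 0.4], [-0.0, -0.6], [-0.6, 0.3], [-0.8, -0.8], [-0.7, -0.9], [0.3, -0.3], [0.4, -0.8], [0.3, 0.9], [0.1, 0.9], [-1.1, -0.6], [-1.0, -0.9], [0.1, -0.6]]
```

View pics/ov.png

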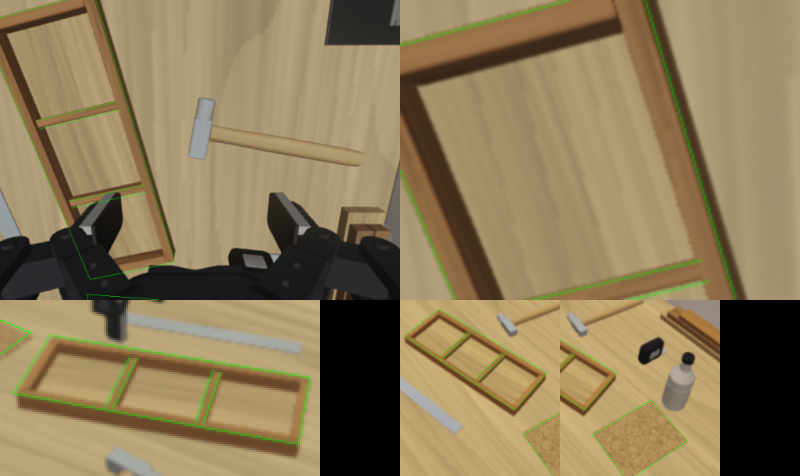

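The tray, pad and shaker fits agree in all three views, with the wrist overlay on the tray edges and the hammer clear of it. I'll write a helper that turns target poses into tool-frame deltas.

```bash
cat > tgt.py <<'E'
from fit import *
t,pd,sh=pickle.load(open('p.pkl','rb'))
def delta(T):
    o=ctrl.get_obs(); R0=R.from_rotvec(o['tool_rot']); 
    d=R0.inv().apply(T[:3,3]-o['tool_pos']); r=(R0.inv()*R.from_matrix(T[:3,:3])).as_rotvec()
    print('shift',d.round(4).tolist(),'turn',r.round(4).tolist(),'deg',np.degrees(np.linalg.norm(r)).round(1),'t',o['t'],'q',o['q'].round(2).tolist())
S2T=np.eye(4);S2T[:3,:3]=np.diag([1,-1,-1.]);S2T[:3,3]=[0,0,.089]   # tool in shaker frame
def shaker_pose(org,yaw,tilt=0):
    T=np.eye(4);T[:3,:3]=(R.from_euler('z',yaw)*R.from_euler('y',-tilt)).as_matrix();T[:3,3]=org;return T
def by_lip(lip,yaw,tilt):
    T=shaker_pose([0,0,0],yaw,tilt);T[:3,3]=np.array(lip)-T[:3,:3]@[-.064,0,.003];return T
def tray_pt(x,y,z):
    return P([(x,y,z)],t)[0]
E
python3 - <<'E'
from tgt import *
delta(shaker_pose([sh[0],sh[1],.11],sh[2])@S2T)
print('varnish',ray(b,[(337*s,240*s)],0.0), 'glue',ray(b,[(571*s,460*s)],0))
E
```

```text
shift [0.4018, -0.0688, 0.0315] turn [-0.0016, 0.0008, 1.1364] deg 65.1 t 0.15 q [-0.12, 0.05, 1.61, -0.0, 1.48, -0.12]
varnish [[0.69495988 0.36744457 0.        ]] glue [[ 6.58951425e-01 -3.76925093e-01 -1.11022302e-16]]
```

```bash
R='[[0.4018,-0.0688,0.03],[0,0,1.136]]'; python3 -m jog '[[[0.4018,-0.0688,0.03],[0,0,1.136]],[[0.4018,-0.0688,0.03],[0,0,1.136]],[[0.4018,-0.0688,0.03],[0,0,1.136]],[[0.4018,-0.0688,0.03],[0,0,1.136]],[[0.4018,-0.0688,0.03],[0,0,1.136]]]' 1 100; python3 - <<'E'
from tgt import *
delta(shaker_pose([sh[0],sh[1],.11],sh[2])@S2T)
E
```

```text
t: 0.65
tool_pos: [0.5843, 0.2366, 0.2133]
tool_rot: [2.863, 1.292, -0.001]
contact_force: [0.2, 0.5, -0.3]
opening: 0.0853
grip_force: 0.0
shift [0.105, -0.1308, 0.0143] turn [-0.0001, 0.0004, 0.4136] deg 23.7 t 0.65 q [0.27, 0.08, 1.62, -0.0, 1.45, 0.99]
```

```bash
python3 -m jog '[[[0.105,-0.131,0.014],[0,0,0.4136]],[[0.105,-0.131,0.014],[0,0,0.4136]],[[0.105,-0.131,0.014],[0,0,0.4136]],[[0.105,-0.131,0.014],[0,0,0.4136]],[[0.105,-0.131,0.014],[0,0,0.4136]]]' ; python3 - <<'E'
from tgt import *
delta(shaker_pose([sh[0],sh[1],0],sh[2])@S2T)
c=cam('wrist')
pts=P([(-.024,-.01,.12),(-.024,.01,.12),(.06,.01,.12),(.06,-.01,.12),(-.064,-.035,.043),(-.064,.035,.043),(.064,.035,.043),(.064,-.035,.043)],sh)
I=c[0].copy();q=proj(c,pts).astype(int)
cv2.imwrite('pics/w1raw.png',I)
cv2.polylines(I,[q[:4].reshape(-1,1,2),q[4:].reshape(-1,1,2)],True,(0,255,0),1)
cv2.imwrite('pics/w1.png',cv2.resize(I,(800,600)))
E
```

```text
t: 1.15
tool_pos: [0.5536, 0.4029, 0.1985]
tool_rot: [-3.064, -0.693, 0.003]
contact_force: [0.5, -1.1, -1.2]
opening: 0.0851
grip_force: 0.0
shift [0.0016, 0.0018, 0.1095] turn [-0.0004, 0.0018, 0.0104] deg 0.6 t 1.15 q [0.52, 0.21, 1.49, 0.0, 1.44, 1.65]
```

View pics/w1.png

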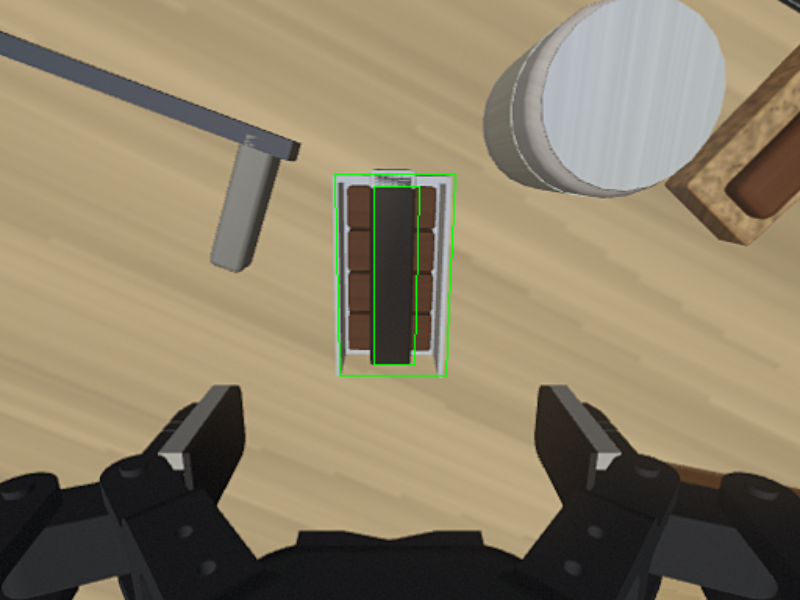

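The wrist view confirms the fit: the bar at (392,275) lies about 2 mm to the left of the overlay, and the eight blocks are visible in two columns. I'll descend straight and grip.

```bash
python3 -m jog '[[[0.0008,0,0.03],[0,0,0.008]],[[0.0016,0,0.06],[0,0,0.008]],[[0.0016,0,0.085],[0,0,0.008]],[[0.0016,0,0.1],[0,0,0.008]],[[0.0016,0,0.1095],[0,0,0.008]]]'; python3 -m jog '[[[0,0,0],[0,0,0]],[[0,0,0],[0,0,0]],[[0,0,0],[0,0,0]],[[0,0,0],[0,0,0]],[[0,0,0],[0,0,0]]]' 0 100;python3 -m jog '[[[0,0,0],[0,0,0]],[[0,0,0],[0,0,0]],[[0,0,0],[0,0,0]],[[0,0,0],[0,0,0]],[[0,0,0],[0,0,0]]]' 0 100
```

```text
t: 1.7
tool_pos: [0.5566, 0.3993, 0.0887]
tool_rot: [3.068, 0.672, -0.003]
contact_force: [0.2, -0.3, 0.1]
opening: 0.0852
grip_force: 0.0
t: 2.2
tool_pos: [0.5572, 0.4015, 0.0916]
tool_rot: [-3.067, -0.674, -0.003]
contact_force: [0.2, 0.3, 1.8]
opening: 0.0186
grip_force: 97.6
t: 2.7
tool_pos: [0.5572, 0.4015, 0.0917]
tool_rot: [-3.067, -0.674, -0.003]
contact_force: [-1.2, 1.4, 5.2]
opening: 0.0189
grip_force: 97.9
```

```bash
sed -i 's/0,0,.089\]/0,0,.0915]/' tgt.py; python3 -m jog '[[[0,0,-0.01],[0,0,0]],[[0,0,-0.025],[0,0,0]],[[0,0,-0.045],[0,0,0]],[[0,0,-0.065],[0,0,0]],[[0,0,-0.08],[0,0,0]]]';  python3 - <<'E'
from tgt import *
o=ctrl.get_obs();print(o['tool_pos'],o['contact_force'],o['opening'])
delta(by_lip(tray_pt(.025,.13,.085),t[2],0)@S2T)
E
```

```text
t: 3.2
tool_pos: [0.5569, 0.4006, 0.1718]
tool_rot: [3.068, 0.674, 0.001]
contact_force: [0.4, 0.4, -4.4]
opening: 0.0186
grip_force: 97.9
[0.55690152 0.40063872 0.17184228] [ 0.44743408  0.36787921 -4.42259133] 0.01860108050477531
shift [-0.1455, 0.2538, -0.0017] turn [0.0002, -0.0006, 0.2044] deg 11.7 t 3.2 q [0.52, 0.23, 1.52, -0.0, 1.39, 1.65]
```

```bash
python3 -m jog '[[[-0.003,0.005,0],[0,0,0]],[[-0.009,0.015,0],[0,0,0]],[[-0.017,0.03,0],[0,0,0]],[[-0.029,0.05,0],[0,0,0]],[[-0.041,0.071,0],[0,0,0]]]' >/dev/null
python3 -m jog '[[[-0.013,0.023,0],[0,0,0]],[[-0.026,0.046,0],[0,0,0]],[[-0.039,0.069,0],[0,0,0]],[[-0.052,0.092,0],[0,0,0]],[[-0.064,0.112,0],[0,0,0]]]' >/dev/null
python3 -m jog '[[[-0.012,0.02,0],[0,0,0.04]],[[-0.022,0.038,0],[0,0,0.08]],[[-0.031,0.053,0],[0,0,0.12]],[[-0.037,0.064,0],[0,0,0.16]],[[-0.041,0.071,0],[0,0,0.2044]]]'
python3 - <<'E'
from tgt import *
delta(by_lip(tray_pt(.025,.13,.085),t[2],0)@S2T)
delta(by_lip(tray_pt(.025,.13,.066),t[2],np.radians(18))@S2T)
c=cam('wrist');cv2.imwrite('pics/w2.png',c[0])
c=cam('scene');cv2.imwrite('pics/s2.png',c[0]);d=cam('side')
cv2.imwrite('pics/m2.png',np.hstack([cv2.resize(cv2.imread('pics/w2.png'),(400,300)),c[0][60:260:,100:356][:200].repeat(1,0)[:200].repeat(1,1) if 0 else cv2.resize(d[0],(400,300))]))
E
```

```text
t: 4.7
tool_pos: [0.5296, 0.1074, 0.1692]
tool_rot: [3.122, 0.351, -0.003]
contact_force: [0.7, 0.1, -4.8]
opening: 0.0184
grip_force: 98.1
shift [0.0018, -0.0015, -0.0043] turn [-0.0001, 0.0018, -0.004] deg 0.3 t 4.7 q [0.06, -0.1, 1.87, -0.0, 1.38, 1.41]
shift [-0.0287, -0.0014, -0.0007] turn [0.0005, 0.316, -0.004] deg 18.1 t 4.7 q [0.06, -0.1, 1.87, -0.0, 1.38, 1.41]
```

View pics/m2.png

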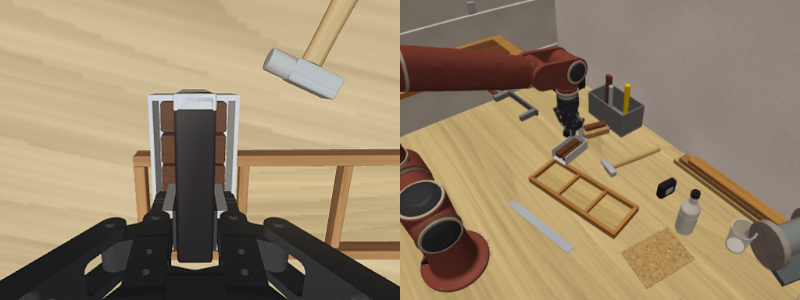

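Wrist view: the left block column shows at x≈163–172 (400 px scale), with its rear edge at y≈100. The side view sees both the scoop and the tray. I'll build a numeric monitor, then tilt to 18°.

```bash
cat > mon.py <<'E'
from tgt import *
def brown(I):
    h=I.astype(int);b_,g,r=h[...,0],h[...,1],h[...,2]
    return ((r<125)&(r>g+18)&(g>b_)&(r>35)&(r>1.45*g)).astype(np.uint8)
def bays(c,save=None):
    px=[];sc=2000 # rectify plane z=.028(top of blocks), 2px/mm
    Q=P([(-.061,-.203,.028),(.061,-.203,.028),(.061,.203,.028),(-.061,.203,.028)],t)
    H=cv2.getPerspectiveTransform(proj(c,Q).astype(np.float32),np.float32([(0,812),(244,812),(244,0),(0,0)]))
    W=cv2.warpPerspective(c[0],H,(244,812));m=brown(W)
    if save: cv2.imwrite(save,W)
    out=[]
    for k,(y0,y1) in enumerate([(0,282),(282,530),(530,812)]):
        n,_,st,ce=cv2.connectedComponentsWithStats(m[y0:y1],connectivity=4)
        out.append([('LMR'[k],int(st[i][4]/4),[int(v/2) for v in st[i][:4]]) for i in range(1,n) if st[i][4]>300])
    return out
def mon(tag):
    w=cam('wrist');d=cam('side');cv2.imwrite(f'pics/{tag}_w.png',w[0]);cv2.imwrite(f'pics/{tag}_d.png',d[0])
    m=brown(w[0]);r=(m[60:300,207:221].mean(1)>.5).astype(int)
    e=np.flatnonzero(np.diff(r))+61
    print('wrist',e.tolist());print(bays(d,f'pics/{tag}_r.png'));o=ctrl.get_obs();print('t',o['t'],'F',o['contact_force'].round(1),'open',o['opening'].round(4))
E
python3 -m jog '[[[-0.005,0,0],[0,0.05,0]],[[-0.01,0,0],[0,0.12,0]],[[-0.017,-0.001,0],[0,0.19,0]],[[-0.023,-0.001,0],[0,0.26,0]],[[-0.029,-0.001,0],[0,0.316,0]]]'
python3 - <<'E'
from mon import *
mon('m3'); 
delta(by_lip(tray_pt(.025,.13,.066),t[2],np.radians(18))@S2T)
I=cv2.imread('pics/m2.png')
m=brown(cv2.imread('pics/w2.png'))
print('before',(np.flatnonzero(np.diff((m[60:300,207:221].mean(1)>.5).astype(int)))+61).tolist())
E
```

```text
t: 5.35
tool_pos: [0.5013, 0.1041, 0.17]
tool_rot: [-3.046, -0.352, -0.487]
contact_force: [-1.5, 1.3, -3.3]
opening: 0.0187
grip_force: 98.2
wrist [173, 174, 182, 183, 185, 186, 193, 196, 197, 206, 208, 234]
[[('L', 1209, [0, 13, 102, 13]), ('L', 576, [107, 81, 12, 59])], [('M', 1954, [0, 0, 118, 124])], [('R', 1794, [0, 7, 119, 118]), ('R', 133, [0, 139, 122, 2])]]Traceback (most recent call last):
  File "<stdin>", line 2, in <module>
  File "mon.py", line 20, in mon
    print('wrist',e.tolist());print(bays(d,f'pics/{tag}_r.png'));o=ctrl.get_obs();print('t',o['t'],'F',o['contact_force'].round(1),'open',o['opening'].round(4))
                                                                                                                                          ^^^^^^^^^^^^^^^^^^
AttributeError: 'float' object has no attribute 'round'
```

```bash
sed -i "s/o\['opening'\].round(4)/round(o['opening'],4)/" mon.py; python3 - <<'E'
from mon import *
for f in('w2','m3_w'):
    I=cv2.imread(f'pics/{f}.png');print(f,[(y,I[y,212:220].mean(0).astype(int).tolist()) for y in range(116,260,6)])
I=cv2.imread('pics/m3_r.png');print([I[y,x].tolist() for y,x in [(30,100),(150,230),(400,10),(285,100)]])
E=cv2.imread('pics/m3_d.png'); p=proj(b,by_lip(tray_pt(.025,.13,.066),t[2],np.radians(18))[None,:3,3][0]);print(p)
x,y=p[0].astype(int)
A=cv2.resize(E[y-50:y+50,x-60:x+60],(480,400),interpolation=cv2.INTER_CUBIC)
w=cv2.imread('pics/m3_w.png')[100:340,130:330];w=cv2.resize(w,(320,384));w=np.vstack([w,np.zeros((16,320,3),np.uint8)])
cv2.imwrite('pics/v3.png',np.hstack([A,w]))
E
```

```text
w2 [(116, [145, 183, 202]), (122, [232, 221, 216]), (128, [205, 196, 193]), (134, [62, 79, 108]), (140, [63, 79, 110]), (146, [62, 77, 108]), (152, [61, 78, 108]), (158, [59, 74, 105]), (164, [57, 75, 105]), (170, [40, 48, 65]), (176, [57, 74, 106]), (182, [56, 74, 105]), (188, [56, 73, 106]), (194, [53, 72, 104]), (200, [52, 71, 103]), (206, [54, 73, 106]), (212, [38, 53, 80]), (218, [50, 69, 102]), (224, [51, 70, 104]), (230, [51, 70, 105]), (236, [75, 85, 102]), (242, [83, 91, 104]), (248, [92, 95, 99]), (254, [96, 100, 103])]
m3_w [(116, [144, 182, 201]), (122, [221, 218, 213]), (128, [195, 196, 193]), (134, [58, 77, 108]), (140, [58, 78, 108]), (146, [56, 75, 106]), (152, [57, 76, 107]), (158, [54, 72, 103]), (164, [54, 73, 104]), (170, [41, 53, 77]), (176, [53, 73, 105]), (182, [52, 72, 105]), (188, [52, 72, 104]), (194, [52, 71, 105]), (200, [51, 70, 102]), (206, [51, 72, 104]), (212, [36, 48, 73]), (218, [48, 69, 101]), (224, [50, 70, 104]), (230, [50, 70, 104]), (236, [88, 100, 116]), (242, [100, 110, 121]), (248, [115, 120, 123]), (254, [122, 127, 130])]
[[35, 71, 112], [93, 100, 109], [102, 159, 189], [58, 116, 165]]
[[218.13834386 193.95233719]]
```

View pics/v3.png

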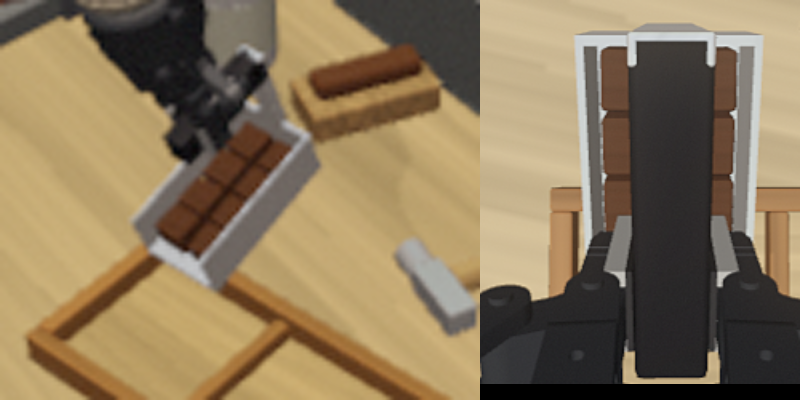

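The side view shows all eight blocks still packed at the back at 18°, with the lip over the left bay at crop (185,262). I'll rectify the scoop-floor plane from the side camera for a numeric readout.

```bash
cat > mon.py <<'E'
from tgt import *
def brown(I):
    h=I.astype(int)+1;b_,g,r=h[...,0],h[...,1],h[...,2]
    return ((r<135)&(r>40)&(r>1.45*b_)&(r<2.9*b_)&(r>1.25*g)&(g<1.75*b_)).astype(np.uint8)
def now():
    o=ctrl.get_obs();T=np.eye(4);T[:3,:3]=R.from_rotvec(o['tool_rot']).as_matrix();T[:3,3]=o['tool_pos'];return T@np.linalg.inv(S2T)
def warp(c,Q,w,h): 
    H=cv2.getPerspectiveTransform(proj(c,Q).astype(np.float32),np.float32([(0,0),(w,0),(w,h),(0,h)]));return cv2.warpPerspective(c[0],H,(w,h))
def mon(tag,d=None):
    S=now();d=d or cam('side');cv2.imwrite(f'pics/{tag}.png',d[0])
    q=np.array([(-.09,.032,.025),(.064,.032,.025),(.064,-.032,.025),(-.09,-.032,.025)])
    W=warp(d,q@S[:3,:3].T+S[:3,3],154,64);m=brown(W)
    for n,r in(('+y',m[8:28]),('-y',m[36:56])):
        e=np.flatnonzero(np.diff(np.r_[0,(r.mean(0)>.5).astype(int),0]))-90
        print(n,e.tolist(),'n=',int(r.sum()/(20*26)*10)/10)
    W=warp(d,P([(-.061,.203,.02),(.061,.203,.02),(.061,-.203,.02),(-.061,-.203,.02)],t),122,406);m=brown(W);cv2.imwrite(f'pics/{tag}_r.png',W)
    for k,(y0,y1) in enumerate([(8,140),(140,264),(264,400)]):
        n,_,st,ce=cv2.connectedComponentsWithStats(m[y0:y1],connectivity=4)
        print('LMR'[k],[(int(st[i][4]),(ce[i]*[1,-1]+[-61,203-y0]).round().tolist()) for i in range(1,n) if st[i][4]>120])
    o=ctrl.get_obs();print('t',o['t'],'F',o['contact_force'].round(1),'open',round(o['opening'],4));return d
E
python3 - <<'E'
from mon import *
I=cv2.imread('pics/m3_d.png');d=(I,)+b[1:]
mon('m3',d)
S=now();print('lip proj',proj(b,S[:3,:3]@[-.064,0,.003]+S[:3,3]), (S[:3,:3]@[-.064,0,.003]+S[:3,3]).round(3),tray_pt(.025,.13,.066).round(3))
E
```

```text
+y [-77, -75, -58, -33, -32, -28, -26, 24, 27, 33, 34, 54] n= 3.4
-y [-57, -44, -43, -33, -27, -11, -7, -5, -4, -3, 0, 16, 23, 26, 28, 29, 30, 53] n= 2.5
L []
M []
R []
t 5.45 F [-0.3 -0.3 -4.2] open 0.0187
lip proj [[203.82817131 209.41664634]] [0.467 0.096 0.065] [0.469 0.095 0.066]
```

```bash
python3 -m jog '[[[-0.01,0,0],[0,0,0]],[[0,0,0],[0,0,0]],[[-0.01,0,0],[0,0,0]],[[0,0,0],[0,0,0]],[[0,0,0],[0,0,0]]]'; python3 -c "
from mon import *
mon('m4')"
```

```text
t: 5.95
tool_pos: [0.5035, 0.1036, 0.1712]
tool_rot: [-3.047, -0.349, -0.488]
contact_force: [0.0, -1.6, -3.1]
opening: 0.0184
grip_force: 98.3
+y [-75, -58, -57, -54, -52, -46, -41, -19, -11, 43] n= 3.5
-y [-77, -73, -69, -60, -58, -46, -44, -32, -28, -14, -6, 1, 11, 14, 22, 42] n= 2.6
L [(450, [55.0, 161.0])]
M []
R []
t 6.0 F [-0.2 -0.5 -4. ] open 0.0185
```

```bash
python3 -m jog '[[[-0.01,0,0],[0,0,0]],[[0,0,0],[0,0,0]],[[-0.01,0,0],[0,0,0]],[[0,0,0],[0,0,0]],[[0,0,0],[0,0,0]]]' >/dev/null; python3 -c "
from mon import *
mon('m5')"
```

```text
+y [-77, -75, -52, -20, -17, -2, 1, 29, 30, 34] n= 2.7
-y [-77, -75, -51, -49, -48, -14, -13, -5, -3, 6, 12, 32] n= 2.0
L [(215, [52.0, 155.0]), (627, [14.0, 129.0]), (244, [-3.0, 137.0])]
M []
R []
t 6.55 F [-0.6  0.2 -3.9] open 0.0182
```

```bash
python3 -m jog '[[[0.002,0,-0.002],[0,-0.05,0]],[[0.005,0,-0.006],[0,-0.11,0]],[[0.01,0,-0.012],[0,-0.18,0]],[[0.014,0,-0.016],[0,-0.24,0]],[[0.018,0,-0.018],[0,-0.28,0]]]' >/dev/null
python3 -m jog '[[[0,0.004,0],[0,0,0]],[[0,0.012,0],[0,0,0]],[[0,0.024,0],[0,0,0]],[[0,0.038,0],[0,0,0]],[[0,0.053,0],[0,0,0]]]' >/dev/null
python3 -m jog '[[[0,0.015,0],[0,0,0]],[[0,0.03,0],[0,0,0]],[[0,0.044,0],[0,0,0]],[[0,0.057,0],[0,0,0]],[[0,0.066,0],[0,0,0]]]'
python3 - <<'E'
from mon import *
mon('m6')
delta(by_lip(tray_pt(.025,0,.066),t[2],np.radians(18))@S2T)
E
```

```text
t: 8.05
tool_pos: [0.5406, -0.0112, 0.193]
tool_rot: [-3.117, -0.356, -0.056]
contact_force: [0.0, 0.1, -3.6]
opening: 0.0185
grip_force: 98.4
+y [-85, -83, -53, -33, -32, -28, -24, -23, -15, 0, 1, 2, 11, 20, 21, 26, 29, 34] n= 2.3
-y [-85, -83, -56, -53, -49, -40, -39, -33, -32, -30, -18, -11, 7, 10, 11, 17, 21, 26, 30, 31] n= 1.9
L [(1490, [-11.0, 129.0])]
M []
R []
t 8.1 F [ 0.1 -1.3 -3.1] open 0.0182
shift [-0.0133, 0.0096, 0.0226] turn [0.0014, 0.2781, -0.0011] deg 15.9 t 8.1 q [-0.17, -0.15, 1.87, 0.01, 1.38, 1.18]
```

```bash
python3 -m jog '[[[-0.002,0.002,0.004],[0,0.05,0]],[[-0.005,0.005,0.009],[0,0.11,0]],[[-0.009,0.008,0.014],[0,0.17,0]],[[-0.011,0.01,0.019],[0,0.23,0]],[[-0.0133,0.01,0.0226],[0,0.278,0]]]' >/dev/null
python3 - <<'E'
from mon import *
mon('m7')
delta(by_lip(tray_pt(.025,0,.066),t[2],np.radians(18))@S2T)
m=brown(cv2.imread('pics/m6_r.png'))[30:130:4,::4]
print('\n'.join(''.join(' #'[v] for v in r) for r in m))
E
```

```text
+y [-55, -27, -23, 3, 5, 34] n= 2.8
-y [-52, -26, -20, 2, 3, 33] n= 2.3
L [(1597, [-11.0, 129.0])]
M []
R []
t 8.65 F [-0.2  0.2 -5. ] open 0.0183
shift [0.0026, 0.0025, -0.0015] turn [-0.0014, 0.001, -0.0001] deg 0.1 t 8.65 q [-0.26, -0.34, 2.09, 0.16, 1.11, 1.03]
                               
                            #  
            ###                
           #######             
          # ######          #  
         ## ######             
         #  #####              
                #              
           #    #              
        #      ##              
        #   ####               
         ### ###               
          ######               
         ## ## ##              
         #   ## #              
        #   # ##               
       ##  #### ##          #  
        #   ## ##           #  
        #  #   #               
        #  # ##               #
         ## #                 #
         #                    #
                              #
                              #
                              #
```

```bash
python3 -m jog '[[[-0.01,0,0],[0,0,0]],[[0,0,0],[0,0,0]],[[-0.01,0,0],[0,0,0]],[[0,0,0],[0,0,0]],[[0,0,0],[0,0,0]]]' >/dev/null
python3 -c "
from mon import *
mon('m8')"
python3 -m jog '[[[-0.01,0,0],[0,0,0]],[[0,0,0],[0,0,0]],[[-0.01,0,0],[0,0,0]],[[0,0,0],[0,0,0]],[[0,0,0],[0,0,0]]]' >/dev/null
python3 -c "
from mon import *
mon('m9')"
```

```text
+y [-76, -75, -67, -41, -33, -31, -30, -2, 1, 25] n= 2.9
-y [-76, -75, -66, -63, -62, -45, -43, -40, -31, -4, 1, 23] n= 2.2
L [(1587, [-11.0, 128.0])]
M []
R []
t 9.2 F [ 0.8  0.9 -3.5] open 0.0185
+y [-76, -75, -44, -42, -41, -16, -9, -8, -7, 15] n= 1.8
-y [-78, -75, -42, -18, -9, 15] n= 1.7
L [(1592, [-12.0, 129.0])]
M [(971, [32.0, 12.0])]
R []
t 9.75 F [-0.5 -0.  -3.3] open 0.0183
```

```bash
python3 -m jog '[[[0.002,0,-0.002],[0,-0.05,0]],[[0.005,0,-0.006],[0,-0.11,0]],[[0.01,0,-0.012],[0,-0.18,0]],[[0.014,0,-0.016],[0,-0.24,0]],[[0.018,0,-0.018],[0,-0.28,0]]]' >/dev/null
python3 -m jog '[[[0,0.004,0],[0,0,0]],[[0,0.012,0],[0,0,0]],[[0,0.024,0],[0,0,0]],[[0,0.038,0],[0,0,0]],[[0,0.053,0],[0,0,0]]]' >/dev/null
python3 -m jog '[[[0,0.015,0],[0,0,0]],[[0,0.03,0],[0,0,0]],[[0,0.044,0],[0,0,0]],[[0,0.057,0],[0,0,0]],[[0,0.066,0],[0,0,0]]]'
python3 - <<'E'
from mon import *
mon('m10')
delta(by_lip(tray_pt(-.008,-.13,.066),t[2],np.radians(18))@S2T)
m=brown(cv2.imread('pics/m10_r.png'))[144:262:4,::4]
print('\n'.join(''.join(' #'[v] for v in r) for r in m))
E
```

```text
t: 11.25
tool_pos: [0.5688, -0.1371, 0.1926]
tool_rot: [-3.117, -0.356, -0.053]
contact_force: [-1.0, -0.0, -3.4]
opening: 0.0184
grip_force: 98.5
+y [-85, -83, -53, -50, -49, -43, -41, -13, -10, 7, 11, 14] n= 2.0
-y [-86, -83, -44, -35, -34, -27, -22, -17, -9, -8, -5, 6, 11, 15] n= 1.5
L [(1626, [-11.0, 130.0])]
M [(849, [-14.0, 11.0]), (651, [11.0, -17.0])]
R [(150, [58.0, -93.0])]
t 11.3 F [ 0.2 -0.7 -2.8] open 0.0183
shift [-0.0453, 0.0106, 0.0211] turn [0.0014, 0.2802, -0.0009] deg 16.1 t 11.3 q [-0.37, -0.03, 1.77, 0.02, 1.38, 0.97]
                               
             #                 
                            #  
                               
                               
                            #  
                            #  
                               
            ####               
         ##### #            #  
        # ######            #  
          #######              
       # ###### #           #  
       #  ##### #              
       ##  #  ##               
        #### ##  #####         
        #####         #        
              ##  #####     #  
              #   # ###        
              #   #  ##        
              #     # #        
              ## # ###         
              # ## ##          
              #####            
                               
                              #
                            # #
                              #
                            # #
                              #
```

Both bays have two separate blocks each. Next comes the right bay, with the lip further in for the first pair.

```bash
python3 -m jog '[[[-0.006,0.002,0.004],[0,0.05,0]],[[-0.016,0.005,0.009],[0,0.11,0]],[[-0.028,0.008,0.014],[0,0.17,0]],[[-0.038,0.01,0.018],[0,0.23,0]],[[-0.0453,0.0106,0.021],[0,0.28,0]]]' >/dev/null
python3 -m jog '[[[-0.01,0,0],[0,0,0]],[[0,0,0],[0,0,0]],[[-0.01,0,0],[0,0,0]],[[0,0,0],[0,0,0]],[[0,0,0],[0,0,0]]]' >/dev/null
python3 -c "
from mon import *
mon('m11')"
python3 -m jog '[[[-0.01,0,0],[0,0,0]],[[0,0,0],[0,0,0]],[[-0.01,0,0],[0,0,0]],[[0,0,0],[0,0,0]],[[0,0,0],[0,0,0]]]' >/dev/null
python3 -c "
from mon import *
mon('m12')"
```

```text
+y [-59, -57, -56, -32, -22, -21, -19, 4] n= 1.8
-y [-56, -31, -17, 7] n= 1.6
L [(1574, [-11.0, 127.0])]
M [(808, [-14.0, 11.0]), (758, [10.0, -16.0])]
R [(1025, [50.0, -93.0])]
t 12.35 F [ 0.6 -0.2 -2.8] open 0.0184
+y [-74, -46, -34, -7] n= 1.9
-y [-73, -45, -27, -4] n= 1.7
L [(1853, [-12.0, 128.0])]
M [(873, [-15.0, 10.0]), (674, [11.0, -17.0])]
R [(1710, [34.0, -98.0])]
t 12.9 F [ 0.   0.2 -3.8] open 0.0187
```

```bash

python3 -m jog '[[[-0.01,0,0],[0,0,0]],[[0,0,0],[0,0,0]],[[0,0,0],[0,0,0]],[[0,0,0],[0,0,0]]]' >/dev/null
python3 -c "
from mon import *
mon('m13')
delta(by_lip(tray_pt(-.008,-.13,.066),t[2],np.radians(18))@S2T)
delta(by_lip(tray_pt(.045,-.13,.066),t[2],np.radians(18))@S2T)"
```

```text
+y [-40, -39, -38, -14] n= 0.9
-y [-34, -15, -13, -11] n= 0.8
L [(1842, [-12.0, 128.0])]
M [(828, [-14.0, 10.0]), (665, [12.0, -16.0])]
R [(671, [-42.0, -117.0]), (644, [-31.0, -155.0])]
t 13.35 F [ 0.3 -0.4 -3.2] open 0.0184
shift [-0.0003, 0.0021, 0.0003] turn [0.0002, -0.0, 0.0004] deg 0.0 t 13.35 q [-0.53, -0.26, 2.03, 0.24, 1.15, 0.74]
shift [0.0501, 0.0022, 0.0167] turn [0.0002, -0.0, 0.0004] deg 0.0 t 13.35 q [-0.53, -0.26, 2.03, 0.24, 1.15, 0.74]
```

```bash

python3 -m jog '[[[0.002,0,0.0007],[0,0,0]],[[0.006,0,0.002],[0,0,0]],[[0.012,0,0.004],[0,0,0]],[[0.018,0.001,0.006],[0,0,0]],[[0.024,0.001,0.008],[0,0,0]]]' >/dev/null
python3 -m jog '[[[0.006,0,0.002],[0,0,0]],[[0.013,0,0.0043],[0,0,0]],[[0.02,0,0.0067],[0,0,0]],[[0.026,0.001,0.0087],[0,0,0]],[[0.031,0.001,0.01],[0,0,0]]]' >/dev/null
python3 -c "
from mon import *
mon('m14')"
python3 -m jog '[[[-0.01,0,0],[0,0,0]],[[0,0,0],[0,0,0]],[[-0.01,0,0],[0,0,0]],[[0,0,0],[0,0,0]],[[0,0,0],[0,0,0]]]' >/dev/null
python3 -c "
from mon import *
mon('m15')"
```

```text
+y [-42, -17] n= 0.9
-y [-39, -13] n= 0.8
L [(1752, [-12.0, 128.0])]
M [(866, [-15.0, 11.0]), (731, [10.0, -17.0])]
R [(667, [-43.0, -117.0]), (656, [-32.0, -155.0])]
t 14.4 F [-0.1 -0.5 -1.8] open 0.0184
+y [-57, -30] n= 0.9
-y [-52, -26] n= 0.8
L [(1707, [-11.0, 129.0])]
M [(764, [-14.0, 11.0]), (732, [11.0, -16.0])]
R [(749, [-43.0, -117.0]), (648, [-33.0, -155.0])]
t 14.95 F [ 0.   0.  -2.7] open 0.0183
```

```bash

python3 -m jog '[[[-0.01,0,0],[0,0,0]],[[0,0,0],[0,0,0]],[[-0.01,0,0],[0,0,0]],[[0,0,0],[0,0,0]],[[0,0,0],[0,0,0]]]' >/dev/null
python3 -c "
from mon import *
mon('m16')"
python3 -m jog '[[[-0.01,0,0],[0,0,0]],[[0,0,0],[0,0,0]],[[0,0,0],[0,0,0]],[[0,0,0],[0,0,0]]]' >/dev/null
python3 -c "
from mon import *
mon('m17')"
```

```text
+y [-68, -44] n= 0.8
-y [-66, -64, -63, -39] n= 0.9
L [(1817, [-12.0, 129.0])]
M [(793, [-14.0, 11.0]), (789, [11.0, -17.0])]
R [(692, [-43.0, -117.0]), (743, [-33.0, -156.0])]
t 15.5 F [ 0.3  0.4 -3.1] open 0.0181
+y [-75, -51] n= 0.8
-y [-74, -46] n= 0.9
L [(1712, [-11.0, 129.0])]
M [(852, [-15.0, 11.0]), (718, [11.0, -16.0])]
R [(782, [-44.0, -117.0]), (774, [-34.0, -156.0])]
t 15.95 F [ 0.5 -0.1 -3.1] open 0.0184
```

```bash

python3 -m jog '[[[-0.01,0,0],[0,0,0]],[[0,0,0],[0,0,0]],[[0,0,0],[0,0,0]],[[0,0,0],[0,0,0]],[[0,0,0],[0,0,0]]]' >/dev/null
python3 -c "
from mon import *
mon('m18')"
```

```text
+y [] n= 0.0
-y [] n= 0.0
L [(1741, [-11.0, 128.0])]
M [(752, [-15.0, 10.0]), (727, [10.0, -17.0])]
R [(692, [-43.0, -116.0]), (746, [12.0, -118.0]), (722, [36.0, -148.0]), (757, [-34.0, -156.0])]
t 16.5 F [-0.4  0.4 -2.6] open 0.0187
```

All eight are out: 2, 2 and 4, each separate. Next: level, raise and move to the pad.

```bash
python3 -m jog '[[[0.002,0,-0.01],[0,-0.06,0]],[[0.005,0,-0.02],[0,-0.14,0]],[[0.01,0,-0.03],[0,-0.21,0]],[[0.014,0,-0.04],[0,-0.28,0]],[[0.018,0,-0.05],[0,-0.314,0]]]'
python3 - <<'E'
from mon import *
print(now()[:3,3])
delta(shaker_pose([pd[0],pd[1],.07],pd[2])@S2T)
E
```

```text
t: 17.0
tool_pos: [0.5868, -0.1444, 0.2237]
tool_rot: [3.121, 0.358, -0.001]
contact_force: [0.4, -0.3, -3.8]
opening: 0.0186
grip_force: 98.6
[ 0.58674567 -0.14446564  0.13217623]
shift [-0.1272, 0.22, 0.0623] turn [0.0003, 0.0009, 0.3276] deg 18.8 t 17.0 q [-0.36, 0.01, 1.67, -0.0, 1.46, 0.98]
```

```bash
python3 -m jog '[[[-0.012,0.015,0],[0,0,0.03]],[[-0.03,0.04,0],[0,0,0.1]],[[-0.05,0.07,0.005],[0,0,0.17]],[[-0.07,0.1,0.01],[0,0,0.24]],[[-0.09,0.13,0.02],[0,0,0.3276]]]' >/dev/null
python3 - <<'E'
from mon import *
delta(shaker_pose([pd[0],pd[1],.05],pd[2])@S2T)
E
```

```text
shift [-0.0056, 0.0954, 0.0625] turn [0.0009, -0.0027, -0.0035] deg 0.3 t 17.5 q [-0.63, 0.02, 1.69, 0.0, 1.43, 1.04]
```

```bash
python3 -m jog '[[[-0.001,0.022,0.005],[0,0,0]],[[-0.003,0.045,0.015],[0,0,0]],[[-0.005,0.067,0.03],[0,0,0]],[[-0.0056,0.085,0.048],[0,0,0]],[[-0.0056,0.0954,0.0625],[0,-0.002,-0.002]]]' >/dev/null
python3 -m jog '[[[0,0,0],[0,0,0]],[[0,0,0],[0,0,0]]]' 
python3 - <<'E'
from mon import *
delta(shaker_pose([pd[0],pd[1],.004],pd[2])@S2T)
S=now();d=cam('side');c=cam('scene')
q=np.array([(x,y,0) for x,y in[(-.064,.035),(.064,.035),(.064,-.035),(-.064,-.035)]])
for k,(v,col) in enumerate([(d,0),(c,1)]):
    I=v[0]
    cv2.polylines(I,[proj(v,q@S[:3,:3].T+S[:3,3]).astype(np.int32).reshape(-1,1,2)],True,(0,255,0),1)
    cv2.polylines(I,[proj(v,P(padM,pd)).astype(np.int32).reshape(-1,1,2)],True,(255,0,0),1)
A=cv2.resize(d[0][200:384,150:406],(512,368),interpolation=cv2.INTER_CUBIC)
B=cv2.resize(c[0][100:240,90:190],(263,368),interpolation=cv2.INTER_CUBIC)
cv2.imwrite('pics/v8.png',np.hstack([A,B]))
E
```

```text
t: 18.2
tool_pos: [0.5128, -0.3854, 0.1402]
tool_rot: [-3.137, 0.153, 0.004]
contact_force: [1.1, 0.3, -2.8]
opening: 0.0185
grip_force: 98.5
shift [0.0002, 0.0021, 0.0447] turn [-0.0011, 0.0024, 0.0015] deg 0.2 t 18.2 q [-0.76, 0.16, 1.65, -0.0, 1.33, 0.91]
```

View pics/v8.png

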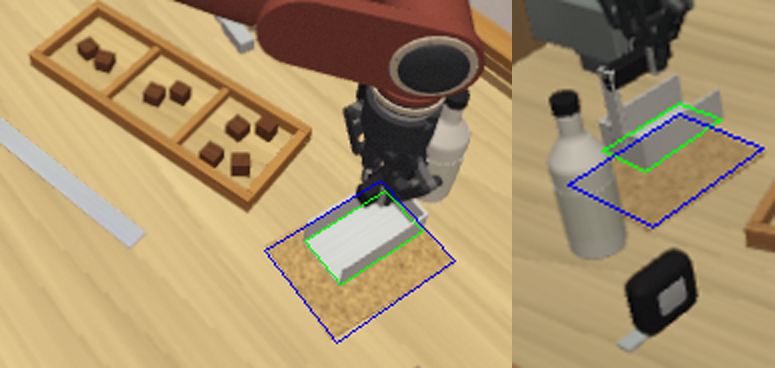

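The shaker is empty and level over the pad centre. The overlay matches in both views, and the blocks lie singly in bays of 2, 2 and 4. I'll lower it gently.

```bash
python3 -m jog '[[[0,0,0.01],[0,0,0]],[[0,0.001,0.02],[0,0,0]],[[0,0.002,0.03],[0,0,0]],[[0,0.002,0.038],[0,0.002,0]],[[0,0.002,0.042],[0,0.002,0]]]'; python3 -m jog '[[[0,0,0.0005],[0,0,0]],[[0,0,0.001],[0,0,0]],[[0,0,0.001],[0,0,0]]]'
```

```text
t: 18.8
tool_pos: [0.5116, -0.3873, 0.0966]
tool_rot: [-3.136, 0.153, 0.003]
contact_force: [-0.0, 0.5, -2.8]
opening: 0.0184
grip_force: 98.7
t: 19.1
tool_pos: [0.5127, -0.3883, 0.0981]
tool_rot: [3.137, -0.153, 0.001]
contact_force: [-0.2, 0.7, -2.6]
opening: 0.0186
grip_force: 98.7
```

```bash
for i in 1 2 3; do python3 -m jog '[[[0,0,0.001],[0,0,0]],[[0,0,0.001],[0,0,0]]]' | grep -E 'pos|contact'; done
```

```text
tool_pos: [0.5125, -0.3881, 0.0968]
contact_force: [0.6, 0.3, -2.8]
tool_pos: [0.5125, -0.3881, 0.0958]
contact_force: [0.5, 0.6, -2.2]
tool_pos: [0.5125, -0.3882, 0.0958]
contact_force: [-2.9, 1.3, 5.2]
```

```bash
python3 -m jog '[[[0,0,0],[0,0,0]],[[0,0,0],[0,0,0]],[[0,0,0],[0,0,0]],[[0,0,0],[0,0,0]],[[0,0,0],[0,0,0]]]' 1 ; python3 -m jog '[[[0,0,-0.01],[0,0,0]],[[0,0,-0.03],[0,0,0]],[[0,0,-0.06],[0,0,0]],[[0,0,-0.1],[0,0,0]],[[0,0,-0.15],[0,0,0]]]'
python3 - <<'E'
from mon import *
w=cam('wrist');d=cam('side')
cv2.polylines(w[0],[proj(w,P(padM,pd)).astype(np.int32).reshape(-1,1,2)],True,(255,0,0),1)
A=cv2.resize(d[0][60:384,40:472],(432,324));B=cv2.resize(w[0],(368,276));B=np.vstack([B,np.zeros((48,368,3),np.uint8)])
cv2.imwrite('pics/v9.png',np.hstack([A,B]))
E
```

```text
t: 20.2
tool_pos: [0.5124, -0.388, 0.0944]
tool_rot: [-3.138, 0.153, -0.0]
contact_force: [0.0, -0.0, -0.3]
opening: 0.0852
grip_force: 0.0
t: 20.7
tool_pos: [0.5115, -0.3871, 0.2445]
tool_rot: [-3.135, 0.153, 0.004]
contact_force: [0.7, -0.0, -0.2]
opening: 0.0857
grip_force: 0.0
```

View pics/v9.png

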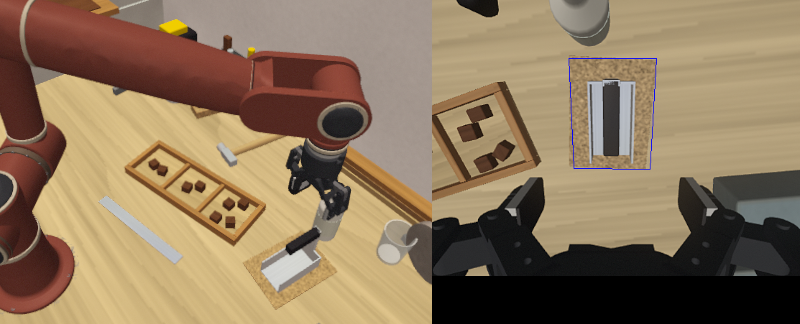

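The shaker stands centred on the pad at (611,120) and has been released. I'll use the last picture for a close check that no block lies on another.

```bash
python3 - <<'E'
from mon import *
w=cam('wrist');d=cam('side');c=cam('scene')
A=cv2.resize(w[0][110:270,0:155],(388,400),interpolation=cv2.INTER_CUBIC)
B=cv2.resize(d[0][195:310,160:310],(412,316),interpolation=cv2.INTER_CUBIC)
C=cv2.resize(c[0][150:225,175:330],(412,200),interpolation=cv2.INTER_CUBIC)
A=cv2.resize(A,(388,516))
cv2.imwrite('pics/v10.png',np.hstack([A,np.vstack([B,C])]))
E
```

```text
(no output)
```

View pics/v10.png

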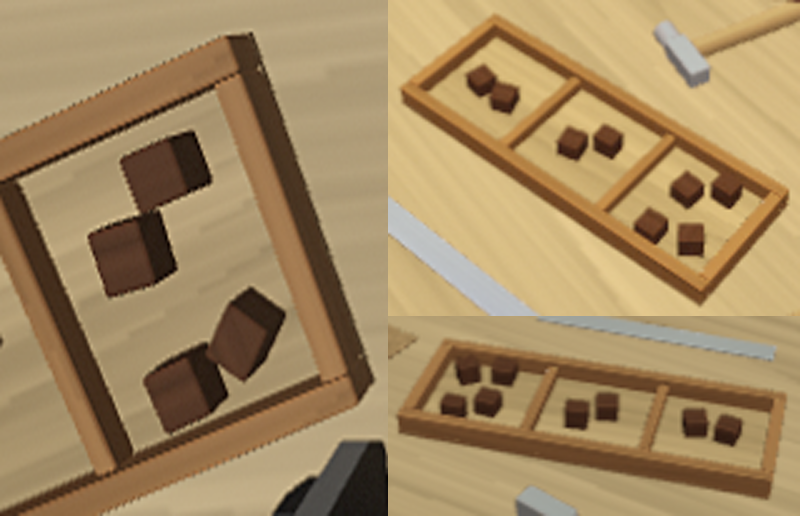

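All eight blocks lie flat and separate on the tray floor (2, 2 and 4), none touches a frame wall, and the hammer is undisturbed.

```bash
python3 -c "
from station import job
print(job.finish_job())"
```

```text
the job is handed in; nothing more can be done
None
```

The job is handed in, at about 21 s of the 72 s allowed: all eight blocks lie singly on the tray floor (2 left, 2 middle, 4 right), and the empty shaker stands released in the middle of the cork pad; the other bench things look undisturbed in the last pictures.

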